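# Press the sharpener cartridge flush into the sloped stand

## Task

Pick up the smaller of the two grey sharpener cartridges, set it rib side out into the empty bay of the sloping wooden sharpener stand (either way round), and press it straight down against the stiff platen until its face is flush with the stand's sloping face; then let go. Leave the larger cartridge and the three tins of pencils among the work standing where they are.

Things in the scene. Friction and masses are not known exactly. Their poses are not given: they have to be found in the camera images.
- cartridge: The smaller grey sharpener cartridge: a rectangular block 96 (its x) x 64 (its y) x 36 mm (its z) with six small pencil holes in its top face and, centred on that face, a grip rib 60 mm long (along x), 18 mm wide (along y) and 26 mm high, 62 mm high over all. About 0.28 kg. Origin at the centre of its underside, z up out of the rib. It starts lying flat on the table, rib up.
- cartridge_face (a point): Centre of the cartridge's top face (at the foot of the rib), 36 mm above the body's origin. This face must end flush with the stand's sloping face.
- stand: The wooden sharpener stand, fixed to the table: a sloping face 136 mm (up the slope) x 104 mm (across), leaning 30 degrees from level towards the robot, low edge nearest the robot; highest edge 121 mm above the table. Origin on the table below the centre of the face; x to the back.
- bay: The empty rectangular bay in the stand's sloping face. Origin: centre of its mouth, level with the face, 87 mm above the table; z points square out of the face (30 degrees from vertical), x up the slope, y across it. Opening 101 mm (x) by 69 mm (y), with a 3 mm chamfer round its rim.
- platen (a joint): The steel platen that is the floor of the bay, sliding along the bay's z. 0 = raised, 22 mm below the sloping face (the cartridge set on it stands 14 mm proud); 0.014 = right down, 36 mm below the face (the cartridge is flush). It moves stiffly, at about 10 N, and stays where it is left.
- big_cartridge: The larger grey cartridge, not wanted: 118 x 84 x 36 mm, the same rib, four large pencil holes; too big for the bay. Origin at the centre of its underside.
- tin_a: Tin of blue pencils, 84 mm in diameter, 100 mm high (about 175 mm with pencils), loose, standing to the right of the stand, towards the back. Origin at the centre of its underside.
- tin_b: Tin of green pencils, 90 mm in diameter, otherwise like tin_a, left of the stand, farther back.
- tin_c: Tin of black pencils, 76 mm in diameter, otherwise like tin_a, left of the stand, nearer the robot.
There are look-alikes about, which are no part of the job. Leave any orange look-alike of the stand alone.

How it is judged:
On the way:
1. the cartridge has entered the bay, rib out, and still stands proud (x of cartridge_face in the frame of bay between -0.006 and 0.006 m and y of cartridge_face in the frame of bay between -0.006 and 0.006 m and z of cartridge_face in the frame of bay between 0.004 and 0.024 m and angle between the z axis of cartridge and the z axis of bay, either way round below 0.15 rad), for 0.05 s.
At the end, for the whole second after the job is handed in: The smaller cartridge lies in the bay, rib out, at rest, its face flush with the sloping face (not more than 2.5 mm proud or 3 mm sunk), square to it within 0.06 rad and within 6 mm of the bay's centre; the larger cartridge and the three tins stand upright within 30 mm of where they began (x of cartridge_face in the frame of bay between -0.006 and 0.006 m and y of cartridge_face in the frame of bay between -0.006 and 0.006 m and z of cartridge_face in the frame of bay between -0.003 and 0.0025 m and angle between the z axis of cartridge and the z axis of bay, either way round below 0.06 rad and linear speed of cartridge below 0.01 m/s and distance of each of big_cartridge, tin_a, tin_b, tin_c from where it was at the start of the episode below 0.03 m and angle between each of big_cartridge, tin_a, tin_b, tin_c's own z axis and vertical below 0.2 rad); the robot touches nothing.
It fails at once if the larger cartridge is knocked over or pushed away (30 mm) (distance of big_cartridge from where it was at the start of the episode above 0.03 m or angle between big_cartridge's own z axis and vertical above 0.4 rad).
It fails at once if a pencil tin is knocked over or pushed away (30 mm) (distance of tin_a from where it was at the start of the episode above 0.03 m or angle between tin_a's own z axis and vertical above 0.4 rad).
It fails at once if a pencil tin is knocked over or pushed away (30 mm) (distance of tin_b from where it was at the start of the episode above 0.03 m or angle between tin_b's own z axis and vertical above 0.4 rad).
It fails at once if a pencil tin is knocked over or pushed away (30 mm) (distance of tin_c from where it was at the start of the episode above 0.03 m or angle between tin_c's own z axis and vertical above 0.4 rad).
It also fails if it takes over 45 s, if anything falls off the work surface, if the arm or the gripper's body presses on something with over 40 N, if the wrist force passes 120 N, or if a joint passes its speed limit or range.

## Robot

A 6-joint arm with a two-finger parallel gripper is mounted at the origin on the work surface. World frame = base frame: x ahead of the robot, y to its left, z up, the work surface at z = 0. Lengths are in m, angles in rad, forces in N, time in s.
With the tool pointing down it reaches from about 0.25 to 0.85 m from the base axis. Payload 12.5 kg.
Tool frame: the origin (TCP) lies at the centre of the arm's flange, where the gripper is bolted on; the fingertips stand 186 mm ahead of it and the grasp point (between the pads) lies 167 mm ahead of it; z points along the fingers, y is the line along which they close (so a half turn about z gives the same grasp; the last joint's range is limited). The gripper opens to 93 mm and grips with 3 to 60 N. Pads are 15 mm wide; open, the fingers measure 128 mm over their backs; the gripper's body (75 mm by 188 mm) begins 65 mm behind the grasp point.
Start: joints at [-1.405, 0.351, 1.652, -0, 1.139, -0.085], TCP at [0.137, -0.533, 0.405] pointing down, gripper open.
Joint ranges: [-2.75, 2.75], [-0.79, 2.1], [0.01, 2.65], [-1.57, 4.71], [0.07, 3.14], [-2.87, 2.87]. Speed limits (rad/s): [2.22, 2.22, 2.79, 3.14, 3.14, 3.14].

## Interface

Orientations are given as a unit quaternion [w, x, y, z].
In Python, from cell import manip, capture, camera_model, finder gives the robot as it stands. The module is installed in compiled form; this text tells all that it offers.
- The arm moves only by the shell command python3 -m creep 'ROWS' [OPENING] [FORCE]. ROWS is JSON, a list of rows, each an object with "translation": the shift along the world's x, y, z in mm, a list of three; "spin": the turn about the world's z in rad. In form: [{"translation": [dx, dy, dz], "spin": spin}, ...]. A call has 1 to 8 rows; each row is the pose to reach, as a shift and turn from the pose commanded when the call began; what a row does not reach only later rows make up. A row lasts 1/12 s, in which the tool goes at most 41.7 mm and 7.16 degrees, less where a joint would pass 70% of its speed; a pose out of reach is approached as far as the arm can. A call with a gripper value outside its range is refused whole. OPENING is the closure, from -1 (fully open) to 1 (shut), set as the call begins (- or left out, the last holds). The fingers move at their own pace and stop on an object; FORCE is the grip in N (left out, the last holds). Time passes only in rows, so rows that repeat a pose let the fingers close. It gives the time, the measured TCP pose, the force, the opening and the grip force at its end, in the units of the state.
- manip.read_state(): the state, without advancing time (a new reading comes with each control period).
- capture(name): name is "side" or "top"; returns the picture (480x640x3 uint8, red, green, blue); there is no depth.
- camera_model(name): a dict with "camera_matrix" (3x3 intrinsics, pixels), "position" and "attitude" of the camera in the world. Camera axes: x right, y up, looking along -z (the intrinsics and any distortion apply to the point x, -y, -z); pixel columns grow to the right and rows downward; lengths in m; the calibration is good to about 2 mm. A picture is of the moment at which its call begins. camera_model takes no time and is no camera call.
- manip.job_done(): hands the job in; it is judged then, once.
Trained networks look in the newest picture that a camera, given by its name, has taken for a name from the list of things; names that differ only in an ending like _2 or _b are one class to them, and where a whole thing is asked for, a point or a joint stands for the part that bears it (a point fixed in the world has none). Each returns a list of dicts, best first, with "conf" (0 to 1); they miss things now and then, are a little off and sometimes report something else, mostly with a low value. They report only what shows in the picture. A call takes as long as a camera call. They do not tell look-alikes from the thing itself.
- finder.spot_in(camera, thing): "rect" ([centre column, centre row, width, height] in pixels, round what is visible of it).
The state is a dict: "time": time; "joint_positions": joint angles; "qvel": joint speeds; "effort": joint torques, N m; "ee_pos": TCP position; "tool_rot": TCP orientation; "contact_force": force on the tool from outside, world axes, zero at the start; "torque": the same for the moment, N m; "opening": finger opening in m; "grip_force": force on a finger pad.
Only numpy, scipy, OpenCV 4.12 (cv2) and the standard library are available. Lean on these libraries where they do the work, as an engineer would, in place of code of your own. Each camera call takes 0.05 s, during which the arm holds its last target. There are 200 camera calls.

## Working session

There is one attempt and no reset: what is moved stays moved. The work goes in short steps, Python scripts to look and compute and a shell command to move; the robot and the scene stay as the last step left them, time stands still between calls to the robot, and variables do not carry over. Pictures are saved under pics/ and viewed, at most 11 in all, crops included, and the job is handed in when it is done.

```bash
mkdir -p pics
cat > h.py <<'E'
import numpy as np, cv2
from scipy.spatial.transform import Rotation as R
from cell import manip, capture, camera_model, finder
def cam(n):
    m=camera_model(n); q=m["attitude"]
    q=np.array(q); Rm=q if q.shape==(3,3) else R.from_quat(q[[1,2,3,0]]).as_matrix()
    return np.array(m["camera_matrix"]),np.array(m["position"]),Rm
def ray(n,u,v):
    K,p,Rm=cam(n); d=np.linalg.solve(K,[u,v,1]); return p,Rm@(d*[1,-1,-1])
def onz(n,u,v,z):
    p,d=ray(n,u,v); return p+d*(z-p[2])/d[2]
def proj(n,X):
    K,p,Rm=cam(n); c=(np.atleast_2d(X)-p)@Rm*[1,-1,-1]; c=c@K.T; return c[:,:2]/c[:,2:]
E
python3 - <<'E'
from h import *
print(manip.read_state())
for n in("top","side"):
    print(camera_model(n))
    cv2.imwrite(f"pics/{n}0.png",capture(n)[:,:,::-1])
    for t in("cartridge","big_cartridge","stand","bay","tin_a"):
        for r in finder.spot_in(n,t)[:3]: print(n,t,np.round(r["rect"]),round(r["conf"],2))
E
```

```text
{'time': 0.0, 'joint_positions': array([-1.40459722e+00,  3.51251357e-01,  1.65240600e+00, -7.74317434e-06,
        1.13906865e+00, -8.45849699e-02]), 'qvel': array([-2.40840935e-04,  5.84997862e-05,  1.60857535e-04,  4.71821542e-04,
       -1.36798589e-04,  1.80199586e-03]), 'effort': array([-1.26849704e-03, -4.97317600e+01, -2.85259420e+01,  6.98173349e-02,
        2.55734276e-02, -7.27836027e-05]), 'ee_pos': array([ 0.13650249, -0.53266967,  0.4041999 ]), 'tool_rot': array([-5.66058367e-04,  9.92148352e-01,  1.25065291e-01, -2.66303689e-05]), 'contact_force': array([ 0.12527798, -0.35773173, -0.07631878]), 'torque': array([ 0.00682385,  0.06869861, -0.02335985]), 'grip_force': 0.0, 'opening': 0.09293901157326659}
{'camera_matrix': array([[456.5287444 ,   0.        , 326.83908339],
       [  0.        , 456.5287444 , 249.81087582],
       [  0.        ,   0.        ,   1.        ]]), 'position': array([0.40859988, 0.03619049, 0.93782693]), 'attitude': array([ 0.71094624,  0.0315608 , -0.01996504, -0.70225405])}
top cartridge [483. 270.  43.  55.] 0.85
top stand [258. 109.  75. 102.
[... 320 characters left out ...]
[[592.53280023,   0.        , 316.78827372],
       [  0.        , 592.53280023, 249.46605723],
       [  0.        ,   0.        ,   1.        ]]), 'position': array([0.40496302, 0.84631857, 1.02196467]), 'attitude': array([-0.03327223, -0.00736372,  0.34432786,  0.93823081])}
side cartridge [329. 173.  45.  34.] 0.63
side big_cartridge [262. 180.  59.  39.] 0.7
side stand [159. 305.  83.  82.] 0.73
side stand [250. 240.  73.  74.] 0.68
side stand [453. 363.  87.  87.] 0.6
side bay [457. 362.  75.  82.] 0.91
side bay [157. 298.  76.  72.] 0.83
side bay [248. 233.  71.  60.] 0.57
side tin_a [300. 412.  48.  73.] 0.72
side tin_a [209. 390.  60.  85.] 0.67
side tin_a [203. 185.  45.  79.] 0.64
```

View pics/top0.png

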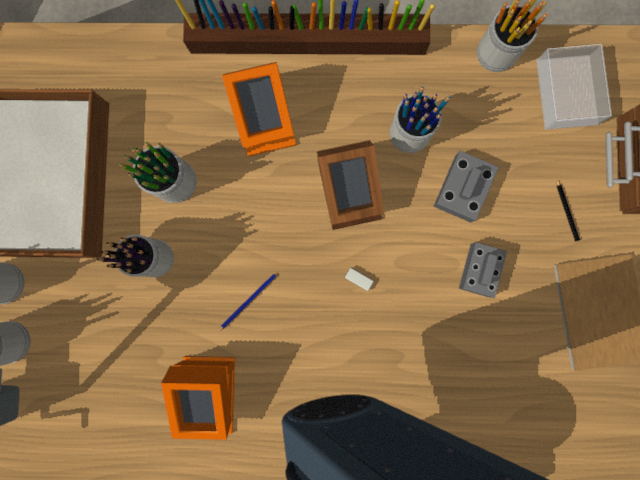

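View pics/side0.png

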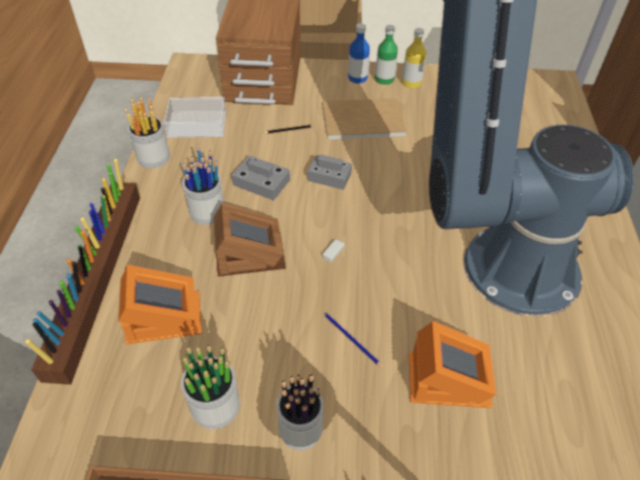

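The top view shows the real wooden stand at (350,185) with orange decoys around it, the small cartridge at (485,270), the big one at (467,186), and the blue tin at (415,125). The side view shows the stand at (250,240) and the cartridge at (329,172). I'll zoom in to pick corners.

Run:
```python
import cv2,numpy as np
def tile(n,u,v,w,h,s):
    c=cv2.imread(f"pics/{n}0.png")[v:v+h,u:u+w]; c=cv2.resize(c,None,fx=s,fy=s,interpolation=cv2.INTER_CUBIC)
    for k in range(0,w,10):
        cv2.line(c,(k*s,0),(k*s,6 if k%50 else 14),(0,0,255),1); cv2.putText(c,str(u+k),(k*s,22),0,.3,(0,0,255),1) if k%20==0 else 0
    for k in range(0,h,10):
        cv2.line(c,(0,k*s),(6,k*s),(0,0,255),1); cv2.putText(c,str(v+k),(8,k*s+4),0,.3,(0,0,255),1) if k%20==0 else 0
    return c
a=tile("top",300,135,100,100,4)[:300*2]; b=tile("top",440,225,100,75,4); c=tile("side",200,190,100,100,4)[:360]; 
L=np.vstack([cv2.resize(a,None,fx=.75,fy=.75)]) if 0 else a
out=np.zeros((600,800,3),np.uint8)
out[:400,:400]=a; out[:360,400:]=c
x=tile("top",450,235,80,70,3)[:200]; y=tile("side",295,145,80,66,3); out[400:600,:240]=x; out[400:598,400:640]=y
cv2.imwrite("pics/z.png",out)
```

```text
(no output)
```

View pics/z.png

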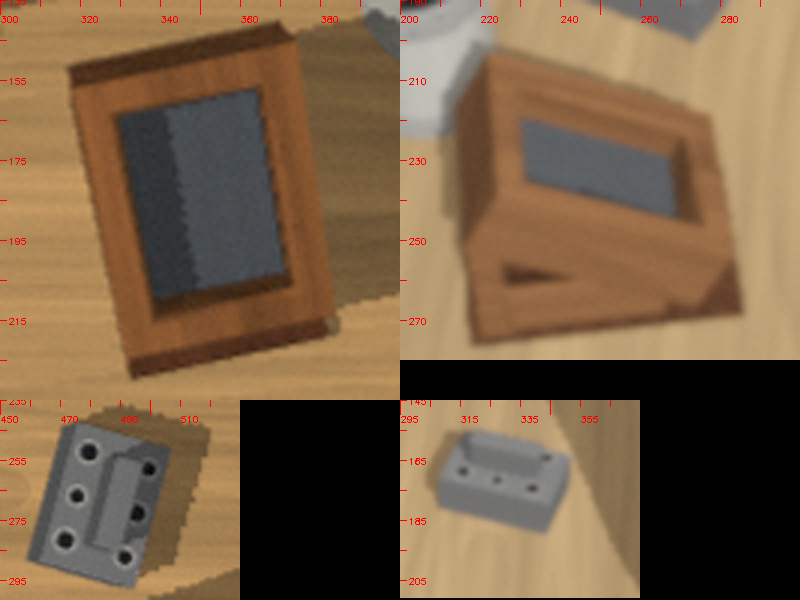

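```bash
cat > fit.py <<'E'
from h import *
from scipy.optimize import least_squares
c30,s30=np.cos(np.pi/6),.5
def face(lx,ly): # corners order: x+y+, x+y-, x-y-, x-y+
    return np.array([[a*lx/2,b*ly/2,0] for a,b in((1,1),(1,-1),(-1,-1),(-1,1))])
def tilt(P): # bay frame -> stand frame
    return np.c_[P[:,0]*c30-P[:,2]*s30, P[:,1], P[:,0]*s30+P[:,2]*c30+.087]
def place(p,P): c,s=np.cos(p[2]),np.sin(p[2]); return np.c_[p[0]+c*P[:,0]-s*P[:,1],p[1]+s*P[:,0]+c*P[:,1],P[:,2]]
def fit(obs,p0):
    f=lambda p:np.concatenate([(proj(n,place(p,P))-uv).ravel() for n,P,uv in obs])
    r=least_squares(f,p0,loss="soft_l1"); return r.x,f(r.x).reshape(-1,2)
E
python3 - <<'E'
from fit import *
F=tilt(face(.136,.104)); B=tilt(face(.107,.075)); C=face(.096,.064)+[0,0,.036]
tf=("top",F,np.array([[318.7,156.7],[375,145],[383.2,214.5],[332,225]]))
tb=("top",B,np.array([[328.2,163.7],[364.5,156.7],[373,206.2],[338,214.5]]))
sf=("side",F,np.array([[224.3,241.3],[222.5,203],[277.8,219.2],[283.7,254.5]]))
ct=("top",C,np.array([[475,242.3],[506.7,250.7],[495,297.7],[463.3,289.3]]))
cs=("side",C,np.array([[308.3,171],[315.7,157.3],[351.7,164.3],[345,179.3]]))
for nm,o,p0 in(("st tf",[tf],[.5,0,0]),("st tb",[tb],[.5,0,0]),("st side",[sf],[.5,0,0]),("st all",[tf,tb,sf],[.5,0,0]),("c top",[ct],[.4,-.3,-.2]),("c side",[cs],[.4,-.3,-.2]),("c all",[ct,cs],[.4,-.3,-.2])):
    p,r=fit(o,p0); print(nm,p.round(4),r.round(1).tolist())
for k in((412,132),(153,180),(150,258),(467,187)): print(k,onz("top",*k,.05)[:2].round(3))
E
```

```text
st tf [0.591  0.0038 0.2082] [[0.1, 0.1], [-0.2, 0.7], [0.7, -0.3], [-0.4, -0.4]]
st tb [0.5925 0.0067 0.2511] [[-2.6, -0.5], [0.8, -3.1], [2.0, 0.8], [-0.6, 1.6]]
st side [0.5898 0.0085 0.2249] [[0.3, -1.5], [-0.7, 0.5], [0.3, 0.2], [0.0, 0.2]]
st all [0.5907 0.0053 0.2148] [[-0.9, 0.5], [-1.3, 0.7], [0.1, -0.4], [-0.9, -0.2], [-1.2, -0.5], [2.6, -1.7], [2.0, 2.5], [-0.9, 2.0], [-0.2, -2.9], [-0.7, -0.8], [0.3, -0.7], [-0.5, -0.7]]
c top [ 0.4384 -0.2597 -0.2523] [[-0.0, -0.1], [0.0, -0.1], [0.1, 0.2], [-0.1, -0.0]]
c side [ 0.4375 -0.2552 -0.2452] [[-0.7, 0.8], [-0.1, -1.8], [0.6, -0.7], [0.2, 1.0]]
c all [ 0.4382 -0.2591 -0.25  ] [[-0.4, 0.0], [-0.3, 0.0], [-0.1, 0.3], [-0.4, 0.2], [-0.9, -0.4], [-0.1, -2.9], [0.4, -1.7], [-0.1, -0.1]]
(412, 132) [ 0.709 -0.115]
(153, 180) [0.608 0.398]
(150, 258) [0.453 0.398]
(467, 187) [ 0.6   -0.222]
```

```bash
python3 -m creep '[{"translation":[30,27,-7],"spin":-0.05},{"translation":[60,54,-15],"spin":-0.12},{"translation":[90,81,-22],"spin":-0.2},{"translation":[120,108,-30],"spin":-0.28},{"translation":[150,135,-37],"spin":-0.36},{"translation":[180,162,-45],"spin":-0.44},{"translation":[210,189,-52],"spin":-0.5},{"translation":[235,212,-58],"spin":-0.502}]' 0 20
python3 -m creep '[{"translation":[30,27,-7],"spin":0},{"translation":[52,48,-13],"spin":0},{"translation":[67,61,-17],"spin":0},{"translation":[67,61,-17],"spin":0},{"translation":[67,61,-17],"spin":0},{"translation":[67,61,-17],"spin":0}]'
python3 - <<'E'
from fit import *
s=manip.read_state(); print(s["ee_pos"],R.from_quat(s["tool_rot"][[1,2,3,0]]).as_matrix()[:,0],s["opening"],s["contact_force"])
B=tilt(face(.101,.069)); F=tilt(face(.136,.104))
tb=("top",B,np.array([[328.2,163.7],[364.5,156.7],[373,206.2],[338,214.5]]))
print(fit([tb],[.6,0,.2]))
E
```

```text
time: 1.27
ee_pos: [0.373, -0.3189, 0.3464]
tool_rot: [-0.0, 0.992, -0.127, 0.0]
contact_force: [0.1, -1.0, 0.7]
opening: 0.0475
grip_force: 0.0
time: 1.77
ee_pos: [0.4382, -0.2602, 0.3299]
tool_rot: [0.0, 0.992, -0.125, 0.0]
contact_force: [-0.4, -0.8, -0.8]
opening: 0.0467
grip_force: 0.0
[ 0.43817222 -0.26017596  0.32987401] [ 9.68605717e-01 -2.48602020e-01  2.90594230e-05] 0.04672037093535304 [-0.36484694 -0.81381301 -0.83955695]
(array([0.5920502 , 0.00645049, 0.22786307]), array([[-0.15031096,  0.37923817],
       [ 0.20950362, -0.64771411],
       [-0.10999291,  0.45130865],
       [ 0.0495119 , -0.21998547]]))
```

```bash
python3 -m creep '[{"translation":[0,0,-35],"spin":0},{"translation":[0,0,-65],"spin":0},{"translation":[0,0,-88],"spin":0},{"translation":[0,0,-98],"spin":0},{"translation":[0,0,-100],"spin":0},{"translation":[0,0,-100],"spin":0},{"translation":[0,0,-100],"spin":0}]'
python3 -m creep '[{"translation":[0,0,0],"spin":0},{"translation":[0,0,0],"spin":0},{"translation":[0,0,0],"spin":0},{"translation":[0,0,0],"spin":0},{"translation":[0,0,0],"spin":0},{"translation":[0,0,0],"spin":0}]' 1 20
python3 -m creep '[{"translation":[0,0,20],"spin":0},{"translation":[0,0,50],"spin":0},{"translation":[0,0,90],"spin":0},{"translation":[0,0,120],"spin":0},{"translation":[0,0,130],"spin":0},{"translation":[0,0,130],"spin":0}]'
```

```text
time: 2.35
ee_pos: [0.4387, -0.2604, 0.231]
tool_rot: [0.0, 0.992, -0.126, 0.001]
contact_force: [-0.2, -0.2, -0.1]
opening: 0.0463
grip_force: 0.0
time: 2.85
ee_pos: [0.4386, -0.2597, 0.2299]
tool_rot: [-0.0, 0.992, -0.125, 0.0]
contact_force: [-0.2, 1.7, 1.7]
opening: 0.0181
grip_force: 19.9
time: 3.35
ee_pos: [0.4387, -0.2599, 0.3614]
tool_rot: [0.001, 0.992, -0.125, 0.002]
contact_force: [0.3, -1.1, -3.6]
opening: 0.0176
grip_force: 19.9
```

```bash
python3 -m creep '[{"translation":[15,28,20],"spin":0.05},{"translation":[33,60,30],"spin":0.12},{"translation":[50,92,30],"spin":0.19},{"translation":[68,124,30],"spin":0.26},{"translation":[86,156,30],"spin":0.33},{"translation":[104,188,30],"spin":0.40},{"translation":[122,220,30],"spin":0.468},{"translation":[137,248,30],"spin":0.468}]'
python3 -m creep '[{"translation":[10,18,0],"spin":0},{"translation":[15.6,27,0],"spin":0},{"translation":[15.6,27,0],"spin":0},{"translation":[15.6,27,-20],"spin":0},{"translation":[15.6,27,-30],"spin":0},{"translation":[15.6,27,-35],"spin":0},{"translation":[15.6,27,-35],"spin":0}]'
python3 - <<'E'
from h import *
a=capture("top")[100:280,260:440]; b=capture("side")[150:330,160:340]
cv2.imwrite("pics/p1.png",cv2.resize(np.hstack([a,b]),(800,400),interpolation=cv2.INTER_CUBIC)[:,:,::-1])
E
```

```text
time: 4.02
ee_pos: [0.5761, -0.0096, 0.3866]
tool_rot: [-0.0, 0.994, 0.111, -0.002]
contact_force: [0.6, -0.5, -2.7]
opening: 0.018
grip_force: 20.0
time: 4.6
ee_pos: [0.5906, 0.0144, 0.3529]
tool_rot: [-0.0, 0.994, 0.108, -0.002]
contact_force: [-0.3, 0.0, -3.3]
opening: 0.0182
grip_force: 20.0
```

View pics/p1.png

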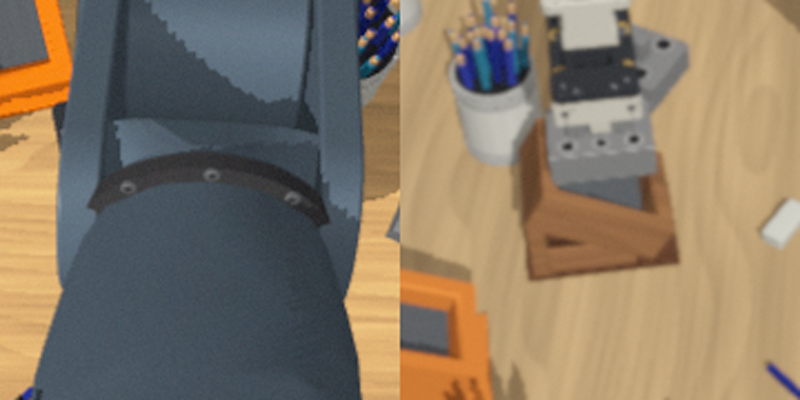

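The arm hides the stand from the top camera. The side view shows the cartridge held level above the bay, with three holes near (600,140). Next I lower it onto the rim to tilt it.

```bash
python3 -m creep '[{"translation":[0,0,-5],"spin":0},{"translation":[0,0,-10],"spin":0},{"translation":[0,0,-12],"spin":0},{"translation":[0,0,-12],"spin":0}]'
python3 -m creep '[{"translation":[0,0,-3],"spin":0},{"translation":[0,0,-6],"spin":0},{"translation":[0,0,-8],"spin":0},{"translation":[0,0,-8],"spin":0}]'
python3 -m creep '[{"translation":[0,0,-2],"spin":0},{"translation":[0,0,-4],"spin":0},{"translation":[0,0,-5],"spin":0},{"translation":[0,0,-5],"spin":0}]'
python3 - <<'E'
from h import *
cv2.imwrite("pics/p2.png",cv2.resize(capture("side")[180:290,190:310],(720,660)[:1]+(600,),interpolation=cv2.INTER_CUBIC)[:,:,::-1])
E
```

```text
time: 5.03
ee_pos: [0.5907, 0.0148, 0.343]
tool_rot: [0.0, 0.994, 0.108, -0.001]
contact_force: [-6.4, -3.9, 4.4]
opening: 0.0179
grip_force: 20.0
time: 5.37
ee_pos: [0.5903, 0.0147, 0.3352]
tool_rot: [0.0, 0.994, 0.108, -0.001]
contact_force: [-11.8, -6.1, 9.7]
opening: 0.0176
grip_force: 20.0
time: 5.7
ee_pos: [0.5903, 0.0147, 0.3303]
tool_rot: [0.001, 0.994, 0.108, -0.002]
contact_force: [-12.5, -5.1, 8.9]
opening: 0.0177
grip_force: 20.0
```

View pics/p2.png

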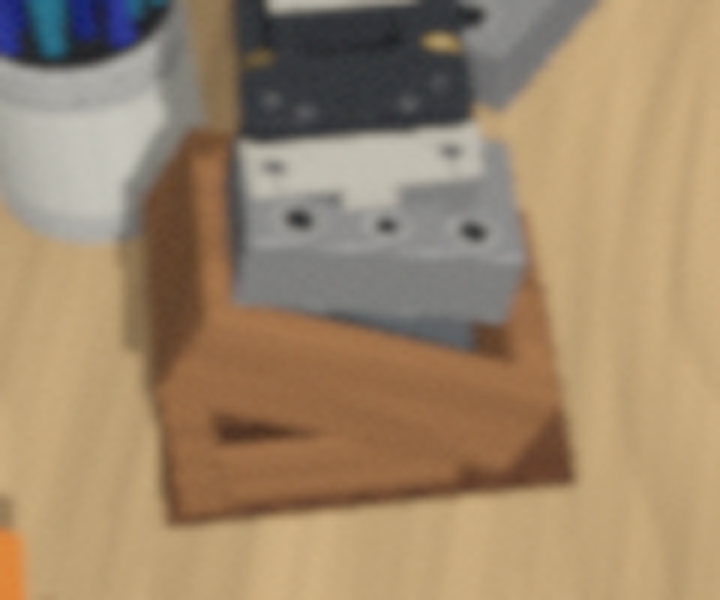

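```bash
cat >> fit.py <<'E'
ST=(.5915,.005,.217)
def cpose(q,P): # q: bottom-centre x,y,z in stand frame, pitch (far end up); P cartridge pts
    c,s=np.cos(q[3]),np.sin(q[3])
    return place(ST,np.c_[q[0]+P[:,0]*c-P[:,2]*s,q[1]+P[:,1],q[2]+P[:,0]*s+P[:,2]*c])
CP=np.array([[48,32,36],[-48,32,36],[48,32,0],[-48,32,0],[-48,-32,36]])/1000
def cfit(uv,q0,yfix=None,P=CP):
    f=lambda q:np.r_[(proj("side",cpose(q,P))-uv).ravel(), 0 if yfix is None else (q[1]-yfix)*1000]
    r=least_squares(f,q0,loss="soft_l1",x_scale=[.01,.01,.01,.1]); 
    q=r.x; c,s=np.cos(q[3]),np.sin(q[3])
    fx,fz=q[0]-.036*s,q[2]+.036*c-.087
    print("q",q.round(4),"face in bay mm",(1000*np.array([fx*c30+fz*s30,q[1],-fx*s30+fz*c30])).round(1),"pitch deg",np.degrees(q[3]).round(1)); print(f(q)[:-1].reshape(-1,2).round(1).tolist()); return q
def tcp_stand():
    s=manip.read_state(); e=s["ee_pos"]; d=e[:2]-ST[:2]; c,n=np.cos(ST[2]),np.sin(ST[2])
    print("tcp stand mm",(1000*np.array([c*d[0]+n*d[1],-n*d[0]+c*d[1],e[2]])).round(1),s["contact_force"].round(1),s["time"])
E
python3 - <<'E'
from fit import *
tcp_stand()
uv=np.array([[238,255],[525,250],[235,303],[508,320],[507,145]])/[6,600/110]+[190,180]
cfit(uv,[0,.01,.1,.1],.009)
cfit(uv,[0,.01,.1,.1])
E
```

```text
tcp stand mm [  1.    9.7 330.3] [-11.5  -5.    8.8] 5.75
q [0.0025 0.009  0.1001 0.1914] face in bay mm [20.5  9.  44.1] pitch deg 11.0
[[0.6, -1.1], [-0.1, 1.1], [-0.5, 2.1], [0.2, 0.0], [-0.3, -1.8]]
q [ 0.0024 -0.0009  0.0894  0.1928] face in bay mm [15.  -0.9 34.9] pitch deg 11.0
[[1.0, -1.1], [-0.3, 1.1], [-0.1, 2.0], [0.0, -0.1], [-0.4, -1.5]]
```

```bash
python3 -m creep '[{"translation":[-5,-1,-1],"spin":0},{"translation":[-10,-2,-3],"spin":0},{"translation":[-14,-3,-7],"spin":0},{"translation":[-14,-3,-7],"spin":0}]'
python3 -m creep '[{"translation":[-2,-0.5,-3],"spin":0},{"translation":[-4.5,-1,-6],"spin":0},{"translation":[-4.5,-1,-8.5],"spin":0},{"translation":[-4.5,-1,-8.5],"spin":0}]'
python3 - <<'E'
from h import *
from fit import tcp_stand
cv2.imwrite("pics/p3.png",cv2.resize(capture("side")[180:290,190:310],(720,600),interpolation=cv2.INTER_CUBIC)[:,:,::-1]); tcp_stand()
E
```

```text
time: 6.08
ee_pos: [0.5763, 0.0121, 0.322]
tool_rot: [-0.0, 0.994, 0.108, -0.001]
contact_force: [-1.9, -2.0, -1.8]
opening: 0.0178
grip_force: 20.0
time: 6.42
ee_pos: [0.5722, 0.011, 0.3137]
tool_rot: [0.0, 0.994, 0.108, -0.001]
contact_force: [-5.3, -3.6, 2.2]
opening: 0.0178
grip_force: 20.0
tcp stand mm [-17.5  10.1 313.8] [-5.7 -2.2  1.8] 6.4667
```

View pics/p3.png

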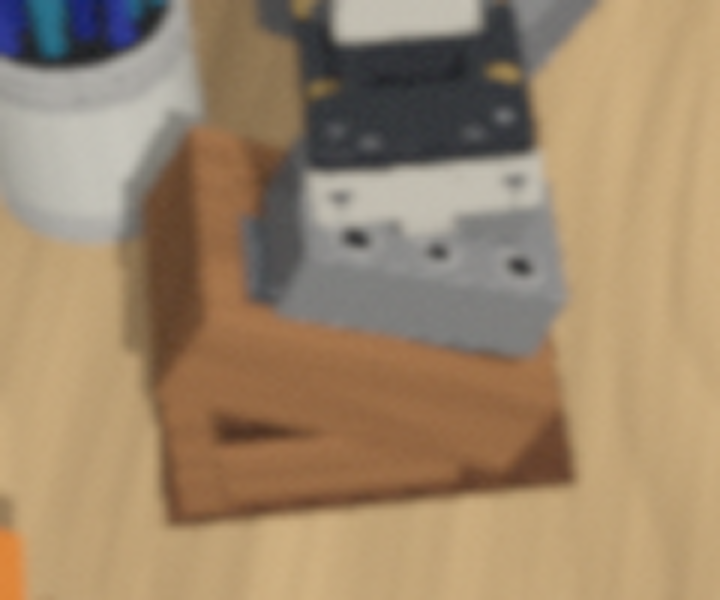

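Run:
```python
from fit import *
uv=np.array([[307,257],[566,298],[278,310],[527,356],[548,205]])/[6,600/110]+[190,180]
q=cfit(uv,[0,.01,.1,.4],.010)
cfit(uv,[0,.01,.1,.4])
r=(proj("side",cpose([0.002,.01,.0906,np.pi/6],CP))-[190,180])*[6,600/110]; print(r.round())
for P in (face(.136,.104),face(.101,.069)): print(((proj("side",place(ST,tilt(P)))-[190,180])*[6,600/110]).round().tolist())
```

```text
q [-0.0067  0.0099  0.0877  0.4451] face in bay mm [-2.6  9.9 39.9] pitch deg 25.5
[[0.2, -1.0], [0.4, 0.6], [-1.2, 0.8], [0.2, 0.9], [0.0, -4.4]]
q [-0.008  -0.0227  0.0511  0.43  ] face in bay mm [-21.5 -22.7   8.8] pitch deg 24.6
[[0.9, -0.4], [-0.2, 0.4], [0.0, 0.9], [-0.0, 0.3], [-0.5, -3.8]]
[[293. 244.]
 [546. 307.]
 [249. 305.]
 [499. 365.]
 [526. 187.]]
[[203.0, 318.0], [189.0, 121.0], [526.0, 209.0], [557.0, 401.0]]
[[248.0, 295.0], [237.0, 164.0], [489.0, 229.0], [509.0, 357.0]]
```

```bash
python3 -m creep '[{"translation":[-1,-0.2,-1.5],"spin":0},{"translation":[-2,-0.4,-3],"spin":0},{"translation":[-2,-0.4,-3],"spin":0}]'
python3 -m creep '[{"translation":[-1,-0.2,-1.5],"spin":0},{"translation":[-1,-0.2,-3],"spin":0},{"translation":[-1,-0.2,-3],"spin":0}]'
python3 - <<'E'
from h import *
from fit import tcp_stand
cv2.imwrite("pics/p4.png",cv2.resize(capture("side")[190:270,210:310],(800,600),interpolation=cv2.INTER_CUBIC)[:,:,::-1]); tcp_stand()
E
```

```text
time: 6.72
ee_pos: [0.5705, 0.0107, 0.3109]
tool_rot: [-0.0, 0.994, 0.108, -0.0]
contact_force: [-2.8, -2.3, 1.6]
opening: 0.0175
grip_force: 20.0
time: 6.97
ee_pos: [0.5694, 0.0105, 0.3079]
tool_rot: [0.0, 0.994, 0.108, -0.0]
contact_force: [-4.2, -3.6, 2.4]
opening: 0.0179
grip_force: 20.1
tcp stand mm [-20.4  10.1 308. ] [-3.9 -3.3  1.2] 7.0167
```

View pics/p4.png

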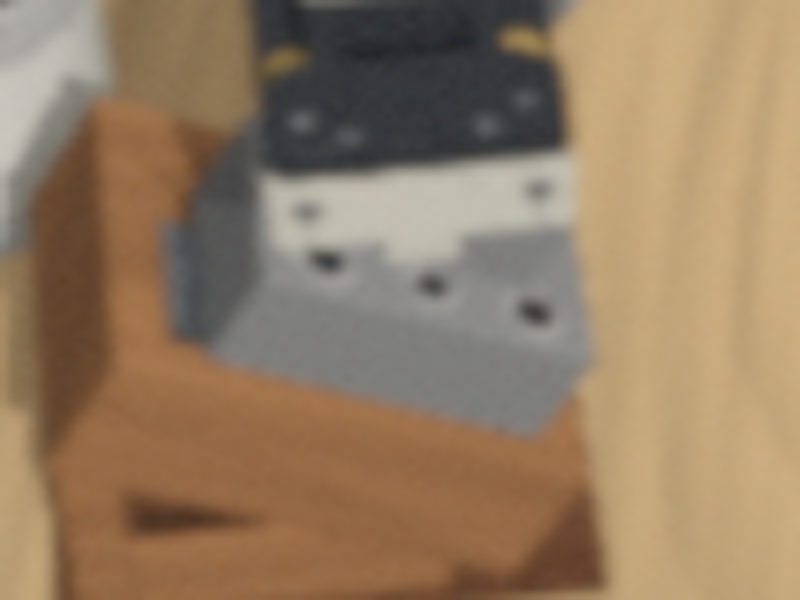

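Run:
```python
from fit import *
uv=np.array([[262,290],[593,360],[212,353],[535,437]])/[8,7.5]+[210,190]
cfit(uv,[0,.01,.1,.5],.010,CP[:4])
print(((proj("side",place(ST,tilt(face(.136,.104))))-[210,190])*[8,7.5]).round().tolist())
```

```text
q [-0.0058  0.0099  0.0833  0.5148] face in bay mm [-6.5  9.9 35.7] pitch deg 29.5
[[0.1, -1.8], [0.7, -0.0], [-1.0, 1.0], [0.1, 0.3]]
[[110.0, 363.0], [91.0, 91.0], [542.0, 213.0], [583.0, 477.0]]
```

Run:
```python
from fit import *
uv=np.array([[262,290],[593,360],[212,353],[535,437]])/[8,7.5]+[210,190]
def pts(p): return proj("side",place(ST,tilt(CP[:4]*[1,1,1]+[p[0],p[1],0])))
r=least_squares(lambda p:(pts(p)-uv).ravel(),[0,.01]); print(r.x,r.fun.round(1))
st=(np.array([[110,360],[100,100],[585,475]])/[8,7.5]+[210,190])
F=tilt(face(.136,.104))[[0,1,3]]
r=least_squares(lambda p:(proj("side",place((*p,.217),F))-st).ravel(),[.59,0]); print(r.x,r.fun.round(1))
```

```text
[-0.00660121  0.01058683] [ 0.3 -1.8  0.7  0.2 -0.9  1.   0.   0.5]
[0.59059912 0.0053795 ] [ 0.5  0.5 -0.7 -1.1  0.2  0.4]
```

```bash
python3 -m creep '[{"translation":[-2,-0.4,3.5],"spin":0},{"translation":[2,-5,5.5],"spin":0},{"translation":[5.8,-9.3,6.8],"spin":0},{"translation":[5.8,-9.3,6.8],"spin":0},{"translation":[5.8,-9.3,6.8],"spin":0}]'
python3 -m creep '[{"translation":[1.2,0.3,-2.2],"spin":0},{"translation":[2.4,0.5,-4.3],"spin":0},{"translation":[3.7,0.8,-6.5],"spin":0},{"translation":[4.9,1.1,-8.7],"spin":0},{"translation":[4.9,1.1,-8.7],"spin":0}]'
python3 - <<'E'
from h import *
from fit import tcp_stand
cv2.imwrite("pics/p5.png",cv2.resize(capture("side")[190:270,210:310],(800,600),interpolation=cv2.INTER_CUBIC)[:,:,::-1]); tcp_stand()
E
```

```text
time: 7.43
ee_pos: [0.5757, 0.001, 0.3149]
tool_rot: [-0.0, 0.994, 0.108, 0.0]
contact_force: [0.1, 0.3, -3.2]
opening: 0.0177
grip_force: 20.1
time: 7.85
ee_pos: [0.5804, 0.0026, 0.3057]
tool_rot: [-0.0, 0.994, 0.108, -0.0]
contact_force: [0.7, 0.4, -3.5]
opening: 0.0178
grip_force: 20.1
tcp stand mm [-11.4  -0.  305.9] [-0.  -0.6 -3.9] 7.9
```

View pics/p5.png

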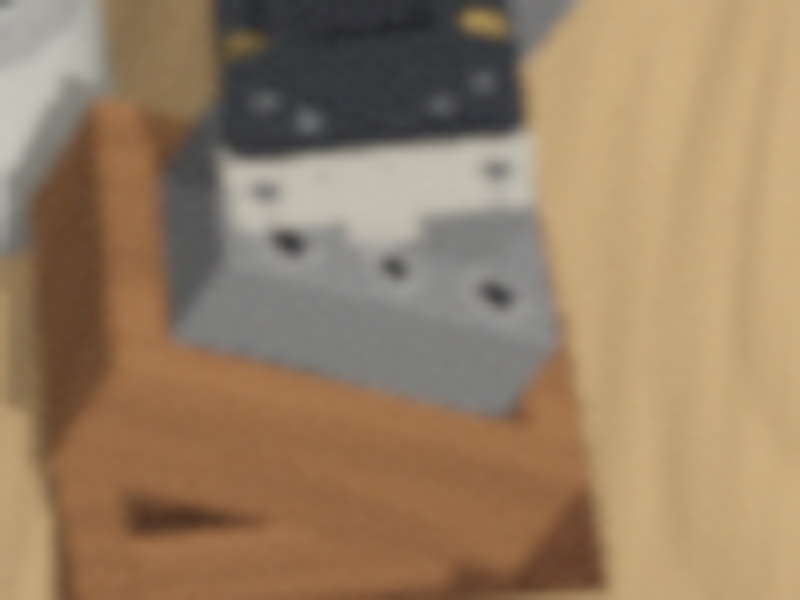

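The cartridge has entered the mouth of the bay with no lateral force, its front edge at (510,415). I continue along the bay axis.

```bash
python3 -m creep '[{"translation":[1.2,0.3,-2.2],"spin":0},{"translation":[2.4,0.5,-4.3],"spin":0},{"translation":[3.7,0.8,-6.5],"spin":0},{"translation":[4.9,1.1,-8.7],"spin":0},{"translation":[4.9,1.1,-8.7],"spin":0}]'
python3 -m creep '[{"translation":[1,0.2,-1.7],"spin":0},{"translation":[2,0.4,-3.5],"spin":0},{"translation":[3,0.6,-5.2],"spin":0},{"translation":[3,0.6,-5.2],"spin":0}]'
```

```text
time: 8.32
ee_pos: [0.5853, 0.0036, 0.2971]
tool_rot: [-0.0, 0.994, 0.108, -0.0]
contact_force: [-0.9, -0.2, -4.2]
opening: 0.0179
grip_force: 20.1
time: 8.65
ee_pos: [0.5883, 0.0041, 0.2923]
tool_rot: [0.0, 0.994, 0.108, -0.0]
contact_force: [-0.1, 0.7, -2.4]
opening: 0.0179
grip_force: 20.1
```

```bash
python3 -m creep '[{"translation":[0,0,0],"spin":0},{"translation":[1,0.2,-1.7],"spin":0},{"translation":[2,0.4,-3.5],"spin":0},{"translation":[2,0.4,-3.5],"spin":0}]' 1 45
python3 -m creep '[{"translation":[1,0.2,-1.7],"spin":0},{"translation":[2,0.4,-3.5],"spin":0},{"translation":[2,0.4,-3.5],"spin":0},{"translation":[2,0.4,-3.5],"spin":0}]'
python3 - <<'E'
from h import *
from fit import tcp_stand
cv2.imwrite("pics/p6.png",cv2.resize(capture("side")[190:270,210:310],(800,600),interpolation=cv2.INTER_CUBIC)[:,:,::-1]); tcp_stand()
E
```

```text
time: 8.98
ee_pos: [0.5903, 0.0045, 0.2889]
tool_rot: [-0.0, 0.994, 0.108, -0.0]
contact_force: [-2.6, -0.8, 1.2]
opening: 0.0177
grip_force: 45.2
time: 9.32
ee_pos: [0.5922, 0.005, 0.2853]
tool_rot: [-0.0, 0.994, 0.108, 0.0]
contact_force: [-1.5, -0.3, -1.5]
opening: 0.0177
grip_force: 45.2
tcp stand mm [ 7.000e-01 -2.000e-01  2.854e+02] [-2.  -0.  -0.9] 9.3667
```

View pics/p6.png

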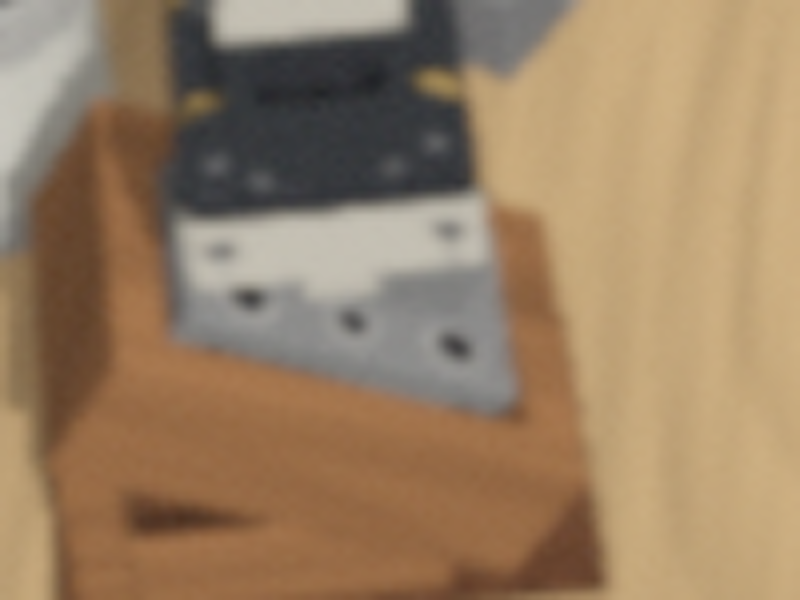

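```bash
python3 -m creep '[{"translation":[0.8,0.2,-1.3],"spin":0},{"translation":[1.5,0.3,-2.6],"spin":0},{"translation":[1.5,0.3,-2.6],"spin":0}]'
python3 -m creep '[{"translation":[0.5,0.1,-0.9],"spin":0},{"translation":[1,0.2,-1.7],"spin":0},{"translation":[1,0.2,-1.7],"spin":0}]'
python3 -m creep '[{"translation":[0.5,0.1,-0.9],"spin":0},{"translation":[0.5,0.1,-0.9],"spin":0}]'
```

```text
time: 9.62
ee_pos: [0.5937, 0.0053, 0.2827]
tool_rot: [-0.0, 0.994, 0.108, -0.0]
contact_force: [-4.0, 0.2, 0.2]
opening: 0.0177
grip_force: 45.2
time: 9.87
ee_pos: [0.5947, 0.0055, 0.2811]
tool_rot: [-0.0, 0.994, 0.108, -0.0]
contact_force: [-3.5, 0.1, 1.4]
opening: 0.0177
grip_force: 45.2
time: 10.03
ee_pos: [0.5951, 0.0056, 0.2803]
tool_rot: [-0.0, 0.994, 0.108, -0.0]
contact_force: [-4.8, -0.4, 2.1]
opening: 0.0177
grip_force: 45.2
```

```bash
python3 -m creep '[{"translation":[0.5,0.1,-0.9],"spin":0},{"translation":[0.5,0.1,-0.9],"spin":0},{"translation":[0.5,0.1,-0.9],"spin":0}]'
python3 -m creep '[{"translation":[0.5,0.1,-0.9],"spin":0},{"translation":[0.5,0.1,-0.9],"spin":0},{"translation":[0.5,0.1,-0.9],"spin":0}]'
python3 - <<'E'
from h import *
from fit import *
im=capture("side"); cv2.imwrite("pics/p7.png",cv2.resize(im[190:270,210:310],(800,600),interpolation=cv2.INTER_CUBIC)[:,:,::-1]); tcp_stand()
for Z in(0,4): print(((proj("side",place(ST,tilt(face(.096,.064)+[0,0,Z/1000])))-[210,190])*[8,7.5]).round().tolist())
E
```

```text
time: 10.28
ee_pos: [0.5953, 0.0056, 0.28]
tool_rot: [-0.0, 0.994, 0.108, -0.001]
contact_force: [-11.7, -0.7, 12.2]
opening: 0.0176
grip_force: 45.2
time: 10.53
ee_pos: [0.5956, 0.0057, 0.2799]
tool_rot: [-0.0, 0.994, 0.108, -0.001]
contact_force: [-18.4, -1.6, 21.9]
opening: 0.0177
grip_force: 45.3
tcp stand mm [  4.1  -0.3 279.9] [-18.5  -1.3  22. ] 10.5833
[[179.0, 326.0], [165.0, 159.0], [485.0, 244.0], [509.0, 408.0]]
[[185.0, 317.0], [171.0, 150.0], [492.0, 236.0], [516.0, 399.0]]
```

View pics/p7.png

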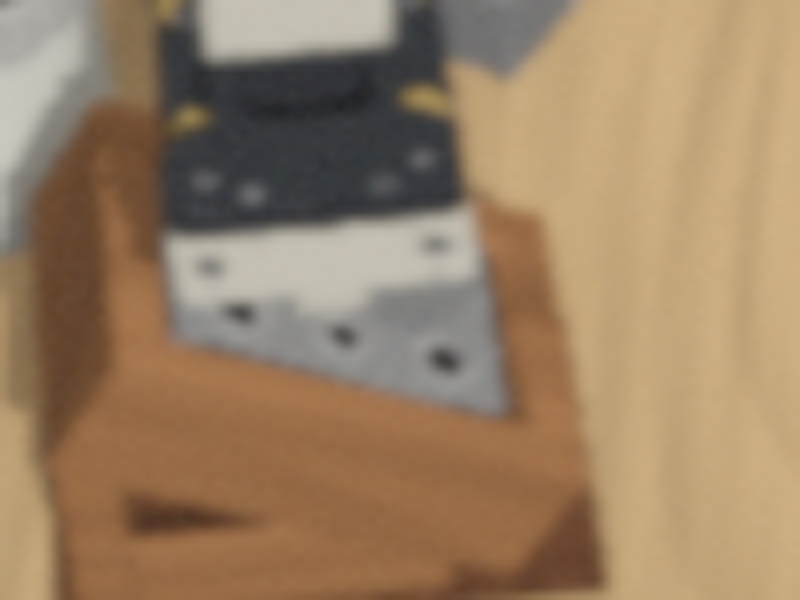

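The face lines up with the wood near (510,410), and the force rise confirms the bottom stop. I ease off, open the gripper and retreat straight up.

```bash
python3 -m creep '[{"translation":[-0.7,-0.1,1.3],"spin":0},{"translation":[-0.7,-0.1,1.3],"spin":0}]' 1 20
python3 -m creep '[{"translation":[0,0,0],"spin":0},{"translation":[0,0,0],"spin":0},{"translation":[0,0,0],"spin":0},{"translation":[0,0,0],"spin":0},{"translation":[0,0,0],"spin":0}]' 0
python3 -m creep '[{"translation":[0,0,10],"spin":0},{"translation":[0,0,35],"spin":0},{"translation":[0,0,70],"spin":0},{"translation":[0,0,105],"spin":0},{"translation":[-20,-10,130],"spin":0},{"translation":[-50,-35,130],"spin":0},{"translation":[-80,-60,130],"spin":0},{"translation":[-110,-85,130],"spin":0}]'
python3 -m creep '[{"translation":[-25,-30,0],"spin":0},{"translation":[-50,-60,0],"spin":0},{"translation":[-75,-90,0],"spin":0},{"translation":[-90,-120,0],"spin":0},{"translation":[-100,-150,0],"spin":0},{"translation":[-100,-150,0],"spin":0},{"translation":[-100,-150,0],"spin":0}]'
python3 - <<'E'
from h import *
from fit import *
a=capture("side")[190:270,210:290]; b=capture("top")[140:230,305:395]
cv2.imwrite("pics/p8.png",np.hstack([cv2.resize(x,(400,400),interpolation=cv2.INTER_CUBIC) for x in(a,b)])[:,:,::-1]); tcp_stand()
for Z in(0,4):
  P=place(ST,tilt(face(.096,.064)+[0,0,Z/1000])); print(((proj("side",P)-[210,190])*5).round().tolist(),((proj("top",P)-[305,140])*400/90+[400,0]).round().tolist())
E
```

```text
time: 10.75
ee_pos: [0.5956, 0.0056, 0.2802]
tool_rot: [0.0, 0.994, 0.108, 0.0]
contact_force: [-5.0, 0.9, 6.6]
opening: 0.0184
grip_force: 20.8
time: 11.17
ee_pos: [0.5957, 0.0055, 0.2798]
tool_rot: [0.0, 0.994, 0.108, 0.0]
contact_force: [-2.5, -1.7, 4.7]
opening: 0.0446
grip_force: 2.8
time: 11.83
ee_pos: [0.4841, -0.0797, 0.4104]
tool_rot: [0.0, 0.994, 0.109, 0.001]
contact_force: [-0.1, -0.8, 0.2]
opening: 0.0465
grip_force: 0.0
time: 12.42
ee_pos: [0.3851, -0.2303, 0.4101]
tool_rot: [0.0, 0.994, 0.107, 0.0]
contact_force: [-0.0, 0.9, -0.0]
opening: 0.0462
grip_force: 0.0
tcp stand mm [-251.3 -184.1  409.9] [-0.3 -1.1 -0.9] 12.5167
[[112.0, 217.0], [103.0, 106.0], [303.0, 163.0], [318.0, 272.0]] [[514.0, 112.0], [665.0, 80.0], [698.0, 294.0], [554.0, 324.0]]
[[116.0, 211.0], [107.0, 100.0], [307.0, 157.0], [322.0, 266.0]] [[515.0, 114.0], [667.0, 83.0], [699.0, 298.0], [555.0, 328.0]]
```

View pics/p8.png

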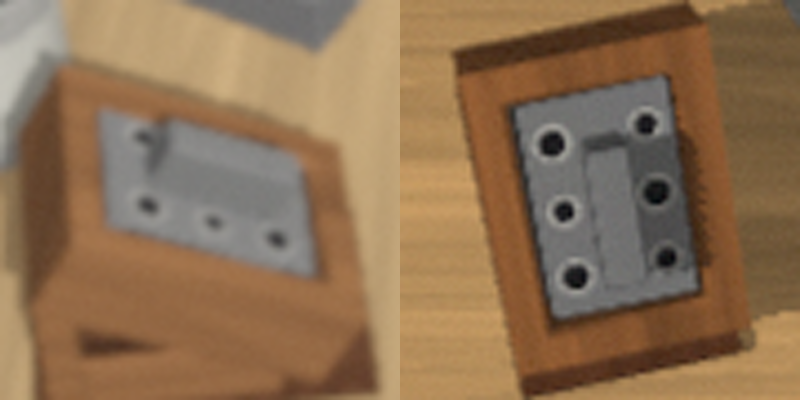

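Both views show the cartridge flush and central: its corners at (514,105), (668,76), (698,294) and (553,320) in the top tile match the predicted flush pose.

```bash
python3 -c "
from cell import manip; print(manip.job_done())"
```

```text
the job is handed in; nothing more can be done
None
```

The smaller cartridge is pressed into the bay rib side out, and both cameras show it flush and centred; the gripper is clear, nothing else was seen to move, and the job was handed in at about 12.5 s (no verdict was returned).

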